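# Click the battery pack into its sloping charger

## Task

Put the black and yellow battery pack on charge: lay it on the charger's sloping bed with its lower grey contact end pointing down the slope, and slide it down under the hood until it is fully home and the orange spring catch has clicked down behind its ridge. Let go of it, and leave the dropper bottle, the thread spools and the screwdriver where they are.

Things in the scene. Friction and masses are not known exactly. Their poses are not given: they have to be found in the camera images.
- pack: Slide-in battery pack of a cordless tool, about 0.32 kg, flat on the dark cutting mat (whose top is 2.4 mm above the bench), 100 x 50 x 34 mm. Origin at the centre of its underside, z up, x along its length. Black body with yellow top from x = -12 to +50 mm, 50 mm wide, 34 mm high. Lower grey contact end from x = -50 to -12 mm, 45 mm wide, 18 mm high.
- pack_grip (a point): Middle of the pack's black body, 22 mm above its underside: grip here across the flat ribbed sides (along y, 50 mm apart).
- pack_ridge (a point): Top of the ridge across the contact end, 18 mm above the underside, at x = -36 mm. From here towards the tip the top is level to x = -40 and slopes down to 12.5 mm at x = -50, where the tip is narrowed to 36 mm; behind it, to x = -26, is a notch 5.5 mm deep and 26 mm wide.
- charger: Black battery charger with a grey hood, fixed on the bench, 142 x 88 mm foot. Origin at the middle of its underside; x points away from its low front. Its flat bed, 44 mm wide (narrower than the pack, so fingers can pass beside it), slopes up at 30 degrees towards its +x, to 83 mm above its underside; the hood spans the low front end of the bed.
- charger_home (a point): Where the pack's origin must lie when seated, on the bed's surface, the pack's axes along this frame's: x up the slope (30 degrees above level), y level across, z square to the bed. The pack is slid along -x until its tip meets the hood's end wall at x = -50 mm. The bed ends at x = +56 mm. Passing the catch takes about 4 to 10 N along -x; gravity alone does not do it.
- charger_mouth (a point): Middle of the bed at the hood's mouth, x = -14 mm in the charger_home frame. The hood is 52 mm wide inside, flared to 66 mm at the mouth; its roof is 20.5 mm above the bed, 24.5 mm at the mouth. Outside it is 74 mm wide and its top 27.5 mm above the bed, with the catch in the middle up to 30 mm.
- catch_nose (a point): Underside of the catch's 17 mm wide steel nose roller (7 mm across), which hangs 14 mm above the bed inside the hood when down, at x = -31 mm in the charger_home frame. The ridge of the pack pushes it up 4 mm as it passes, then it drops into the notch.
- catch (a joint): Orange sprung catch lever in the middle of the hood's roof, turning about a level pin: 0 rad down (its rest, where a spring holds it), about 0.16 rad while the pack's ridge is under its nose, at most 0.4 rad.
- dropper_bottle: Brown dropper bottle with black top, 33 mm across, 102 mm high, standing; origin at the centre of its underside.
- spool_1: Red thread spool, 32 mm across, 52 mm high, standing; origin at the centre of its underside.
- spool_2: Blue thread spool, 32 mm across, 46 mm high, standing; origin at the centre of its underside.
- spool_3: White thread spool, 32 mm across, 60 mm high, standing; origin at the centre of its underside.
- screwdriver: Small red screwdriver, 146 x 15 mm, lying near the back edge of the cutting mat; origin at its middle.

How it is judged:
By the outcome, as a careful person would: the job done as asked, in the order asked, and still so for the second after the job is handed in, with the robot touching nothing.
It also fails if it takes over 40 s, if anything falls off the work surface, if the arm or the gripper's body presses on something with over 40 N, if the wrist force passes 120 N, or if a joint passes its speed limit or range.

## Robot

A 6-joint arm with a two-finger parallel gripper is mounted at the origin on a cart in front of the work surface, level with it; the furniture and walls round the work are solid. World frame = base frame: x ahead of the robot, y to its left, z up, the work surface at z = 0. Lengths are in m, angles in rad, forces in N, time in s.
With the tool pointing down it reaches from about 0.375 to 0.75 m from the base axis. Payload 9 kg.
Tool frame: the origin (TCP) lies at the very end of the fingers, on their centre line; the grasp point (between the pads) lies 19 mm behind it; z points along the fingers, y is the line along which they close (so a half turn about z gives the same grasp; the last joint's range is limited). The gripper opens to 85 mm and grips with 20 to 120 N. Pads are 22 mm wide; open, the fingers measure 114 mm over their backs; the gripper's body (76 mm by 85 mm) begins 54 mm behind the grasp point. The pads swing forward as they close: fully open they stand 13 mm farther back than shut.
Start: joints at [-1.395, 0.104, 0.097, 1.564, 0, 1.353], TCP at [0.23, -0.554, 0.231] pointing down, gripper open.
Joint ranges: [-2.99, 2.99], [-0.84, 1.86], [-1.1, 1.16], [-1.84, 2.11], [-1.51, 1.56], [-3.14, 3.14]. Speed limits (rad/s): [2.22, 2.22, 2.57, 3.14, 3.14, 3.14].

## Interface

Orientations are given as a unit quaternion [w, x, y, z].
In Python, from workcell import get_obs, eyes, order gives the robot as it stands.
- The arm moves only by the tool move_arm, never from a script. Its argument "commands" is a list of rows, each an object of numbers: "gripper": the closure in counts, from 0 (fully open) to 255 (shut); "dx", "dy", "dz": the shift along the tool's x, y, z in mm; "yaw": the turn about the tool's z in rad. In form: [{"gripper": .., "dx": .., "dy": .., "dz": .., "yaw": ..}, ...]. A call has 1 to 10 rows; each row is the pose to reach, as a shift and turn from the pose commanded when the call began, along the tool's axes at that moment; what a row does not reach only later rows make up. A row lasts 1/8 s, in which the tool goes at most 62.5 mm and 10.7 degrees, less where a joint would pass 70% of its speed; a pose out of reach is approached as far as the arm can. A call with a gripper value outside its range is refused whole. The fingers move at their own pace and stop on an object; "grip_force" is the grip in N (left out, the last holds). Time passes only in rows, so rows that repeat a pose let the fingers close. It gives the time, the measured TCP pose, the force, the opening and the grip force at its end, in the units of the state.
- get_obs(): the state, without advancing time (a new reading comes with each control period).
- eyes.get_image(name): name is "scene" or "top"; returns a dict with "image" (400x640x3 uint8, red, green, blue), "z_map" (400x640 float32, m along the optical axis (not along the pixel's ray), 0 where there is no reading), "fx", "fy", "cx", "cy" (pixels), "D" ([k1, k2, p1, p2, k3] as OpenCV has them; the pictures are not rectified), "T" (4x4, takes a point from camera to world coordinates). Camera axes: x right, y down, z forward; pixel columns grow to the right and rows downward; lengths in m; the calibration is good to about 2 mm. A picture is of the moment at which its call begins.
- order.close_job(): hands the job in; it is judged then, once.
The state is a dict: "time": time; "qpos": joint angles; "joint_velocities": joint speeds; "joint_efforts": joint torques, N m; "tool_pos": TCP position; "orientation": TCP orientation; "wrist_force": force on the tool from outside, world axes, zero at the start; "wrist_torque": the same for the moment, N m; "grip_width": opening from 0.0 (shut) to 1.0 (fully open); "grip_force": force on a finger pad.
Only numpy, scipy, OpenCV 4.12 (cv2) and the standard library are available. Lean on these libraries where they do the work, as an engineer would, in place of code of your own. Each camera call takes 0.05 s, during which the arm holds its last target. There are 200 camera calls.

## Working session

There is one attempt and no reset: what is moved stays moved. The work goes in short steps, Python scripts to look and compute and a tool call to move; the robot and the scene stay as the last step left them, time stands still between calls to the robot, and variables do not carry over. Pictures are saved under pics/ and viewed, at most 11 in all, crops included, and the job is handed in when it is done.

Besides the shell and the picture viewer there is one more tool, called after "Request:" as name(argument=value, ...) on one line, values as JSON. move_arm: Moves the arm, as the interface text tells. Its arguments: {"type":"object","properties":{"commands":{"type":"array","items":{"type":"object","properties":{"gripper":{"type":"number"},"dx":{"type":"number"},"dy":{"type":"number"},"dz":{"type":"number"},"yaw":{"type":"number"}}}},"grip_force":{"type":"number"}},"required":["commands"]}

```bash
ls; mkdir -p pics
cat > h.py <<'E'
import numpy as np, cv2
from workcell import get_obs, eyes, order
E
python3 - <<'E'
from h import *
o=get_obs(); print({k:np.round(v,3) for k,v in o.items()})
for n in("scene","top"):
    d=eyes.get_image(n); cv2.imwrite(f"pics/{n}0.png",d["image"][:,:,::-1]); np.savez(f"{n}0.npz",**d)
    print(n,d["fx"],d["fy"],d["cx"],d["cy"],d["D"],np.round(d["T"],3))
E
```

```text
pics
{'time': np.float64(0.0), 'qpos': array([-1.395,  0.105,  0.096,  1.564,  0.   ,  1.353]), 'joint_velocities': array([-0.002,  0.001, -0.   , -0.001, -0.002, -0.   ]), 'joint_efforts': array([-1.0000e-03, -5.5693e+01,  5.0365e+01,  1.7000e-02, -0.0000e+00,
       -0.0000e+00]), 'tool_pos': array([ 0.23 , -0.554,  0.231]), 'orientation': array([-0.001,  0.981,  0.196,  0.   ]), 'wrist_force': array([-0.52 ,  0.334,  0.023]), 'wrist_torque': array([ 0.029, -0.024,  0.041]), 'grip_force': np.float64(0.0), 'grip_width': np.float64(1.001)}
scene 518.0598803887187 518.0598803887187 315.13019708161374 200.8412989455156 [-0.02996336  0.          0.          0.          0.        ] [[-0.416 -0.438  0.797 -0.358]
 [-0.909  0.22  -0.354  0.579]
 [-0.02  -0.872 -0.49   0.622]
 [ 0.     0.     0.     1.   ]]
top 447.1237683155502 447.1237683155502 312.056995646873 198.85930548383374 [-0.08262777  0.          0.          0.          0.        ] [[-0.026 -0.994  0.106  0.449]
 [-0.999  0.023 -0.029  0.176]
 [ 0.027 -0.107 -0.994  1.04 ]
 [ 0.     0.     0.     1.   ]]
```

View pics/scene0.png

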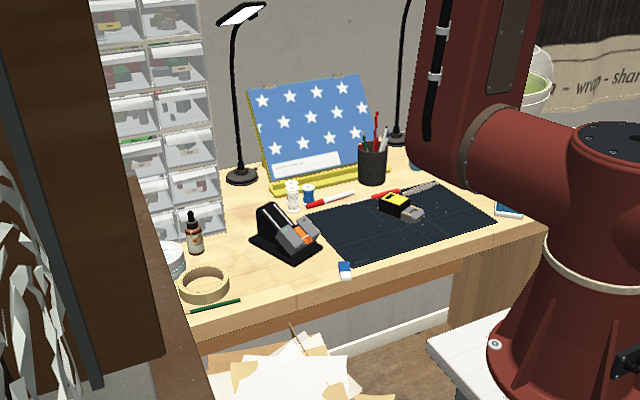

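View pics/top0.png

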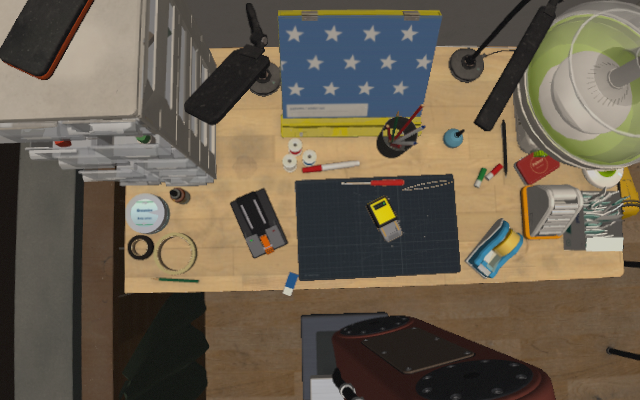

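The top view shows the pack at about (385,218) with its grey end at (392,233). The charger is at (259,223), its hood and orange catch at (268,243) facing the robot. The scene view agrees (pack at (402,206), hood at (302,234)).

```bash
cat >> h.py <<'E'
def load(n):
    return dict(np.load(n+".npz"))
def rays(d,uv):
    K=np.array([[d["fx"],0,d["cx"]],[0,d["fy"],d["cy"]],[0,0,1]],float)
    p=cv2.undistortPoints(np.asarray(uv,float).reshape(-1,1,2),K,d["D"])[:,0]
    return np.c_[p,np.ones(len(p))]
def world(d,uv,z):            # depth z along the axis
    return (rays(d,uv)*np.asarray(z)[:,None])@d["T"][:3,:3].T+d["T"][:3,3]
def onplane(d,uv,n,c):        # n.p=c
    r=rays(d,uv)@d["T"][:3,:3].T; o=d["T"][:3,3]
    return o+r*((c-o@n)/(r@n))[:,None]
def cloud(d):
    v,u=np.mgrid[:400,:640]; 
    return world(d,np.c_[u.ravel(),v.ravel()],d["z_map"].ravel()).reshape(400,640,3)
def hsv(d): return cv2.cvtColor(d["image"],cv2.COLOR_RGB2HSV)
E
python3 - <<'E'
from h import *
Z=np.array([0,0,1.])
t=load("top0");s=load("scene0")
for n,d,box in(("top",t,(340,430,180,260)),("scene",s,(370,440,180,235))):
    h=hsv(d);m=cv2.inRange(h,(22,120,100),(35,255,255)); k=np.zeros_like(m);k[box[2]:box[3],box[0]:box[1]]=255;m&=k
    c=max(cv2.findContours(m,0,1)[0],key=cv2.contourArea)[:,0]
    C=cloud(d)[m>0]; print(n,"yellow z",np.percentile(C[:,2],[5,50,95]),(m>0).sum())
    w=onplane(d,c,Z,.0364); r=cv2.minAreaRect((w[:,:2]*1000).astype(np.float32)); print(r, np.round(cv2.boxPoints(r)))
# charger cloud
C=cloud(t)[185:262,228:292]; np.set_printoptions(suppress=True,linewidth=250)
print((C[::4,::4,2]*1000).round().astype(int))
a=cv2.resize(t["image"][180:270,220:300],None,fx=5,fy=5,interpolation=2);b=cv2.resize(s["image"][190:280,240:330],None,fx=5,fy=5,interpolation=2)[:, :390]
cv2.imwrite("pics/c1.png",np.hstack([a,b])[:,:,::-1])
E
```

```text
top yellow z [0.03409214 0.03688299 0.03987698] 358
((524.8206787109375, -12.465797424316406), (50.66746520996094, 41.162696838378906), 24.545894622802734) [[493.  -4.]
 [510. -42.]
 [556. -21.]
 [539.  17.]]
scene yellow z [0.03559071 0.03704471 0.03909918] 178
((524.1671142578125, -13.651622772216797), (51.96739959716797, 43.494728088378906), 24.88820457458496) [[491.  -5.]
 [510. -44.]
 [557. -22.]
 [539.  17.]]
[[   0    3    0    1   -2   -1   -2    2    0   -1    2   -1    0    1    0    0]
 [   1   -3    0    2    1    0    1   -1   12   11   -1   -2    0   -2    1    0]
 [   1   -3    2    1    1   74   82   35   15   13    3    0   -4   -1    4    1]
 [   0   -1    0   75   84   84   83   79    9   13    8   -5    2    2    0    1]
 [   3   12   15   83   86   78   80   75   11   14    9    2    0    4    2    0]
 [   0    8   13   78   77   75   75   73   73   11   17    9    0    2    1    3]
 [   0    0   11   78   76   75   71   67   66   13   12   13    1   -2    2    1]
 [   2    4   11   13   71   66   64   66   63   59    9   13    0   -1    1    2]
 [   1   -1    9 
[... 279 characters left out ...]
  46   72   68   66   13    4    1]
 [  -1    2   -1   -1   11   43   45   40   42   37   66   63   60   63   11    1]
 [  -1    3    4    0   -2   68   70   65   59   61   32   61   58   56   16    5]
 [  -3   -1   -3   -1    1   65   65   61   63   59   59   55   54   54   53    0]
 [   2   -2    2    3    3 1040   63   61   55   53   52   51   49   48    2    0]
 [   2   -1    4   -2   -3    1   57   57   56   48   53   48    0    2    1   -1]
 [   1    1    3    4 1040   -1   13   52   46   12   53    2   -3   -1    3    2]
 [   1    2    1   -2    0    0    0   12    0   -1   -3    1   -1    0    1   -1]
 [   5    0    2    2   -2    0    0    0   -4    2    1    0    1    2    0    5]]
```

View pics/c1.png

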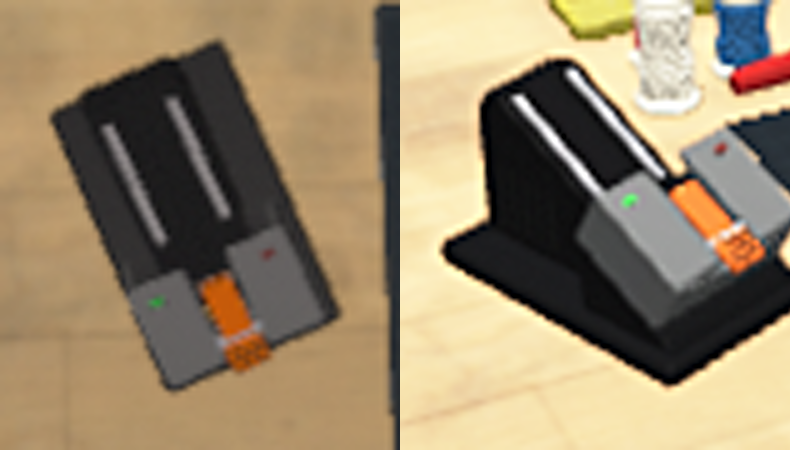

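The crop (5x) shows the bare bed with two pale strips at the left, centre about (165,170), and the hood mouth's edge running from (140,285) to (280,230). The orange catch is at (240,320), and the hood faces the robot. The tool stays vertical, so the pack has to pivot between the pads when its rear part is pressed on the bed's upper end. Next I'll get the exact poses.

Run:
```python
from h import *
np.set_printoptions(suppress=True,linewidth=200,precision=1)
for n,pb,cb in(("top0",(360,415,190,250),(225,300,180,270)),("scene0",(370,440,180,235),(240,330,195,272))):
    d=load(n);C=cloud(d)*1000;z=C[...,2]
    def box(b): k=np.zeros((400,640),bool);k[b[2]:b[3],b[0]:b[1]]=1;return k
    def rect(P): r=cv2.minAreaRect(P[:,:2].astype(np.float32)); return np.round(r[0],1),np.round(r[1],1),round(r[2],1)
    k=box(pb)
    near=np.hypot(C[...,0]-510,C[...,1]+18)<80
    print(n,"body>29",rect(C[k&near&(z>29)&(z<42)]))
    P=C[k&near&(z>9)&(z<42)];print("pack>9",rect(P))
    a=np.radians(24.7);X=np.c_[P[:,:2]@[np.cos(a),np.sin(a)],P[:,:2]@[-np.sin(a),np.cos(a)]]
    for lo,hi in((9,21),(29,42)):
        q=X[(P[:,2]>lo)&(P[:,2]<hi)];print("  ",lo,"along",np.percentile(q[:,0],[1,99]),"across",np.percentile(q[:,1],[1,99]))
    # charger
    k=box(cb);near=np.hypot(C[...,0]-500,C[...,1]-260)<140
    P=C[k&near&(z>7)&(z<100)];print("charger",rect(P), "low",rect(P[P[:,2]<17]))
    h=hsv(d);o=C[k&(cv2.inRange(h,(5,150,120),(18,255,255))>0)];print("orange",o.mean(0),len(o))
    w=C[k&(cv2.inRange(h,(0,0,110),(179,70,255))>0)&(z>35)&near]; print("greys",len(w),w.mean(0))
```

```text
top0 body>29 (array([525.4, -11.5]), array([60.9, 51.2]), 25.0)
pack>9 (array([507.8, -19.7]), array([99.8, 51.3]), 25.0)
   9 along [403.5 494.7] across [-252.7 -204.3]
   29 along [442.3 502.9] across [-253.6 -204.9]
charger (array([515. , 244.5]), array([145.5, 141.6]), 21.8) low (array([517.4, 245.3]), array([142.1, 141.2]), 22.5)
orange [456.2 248.6  69.4] 120
greys 98 [512.1 275.1  63.8]
scene0 body>29 (array([521.6, -15.1]), array([63.6, 54.9]), 27.1)
pack>9 (array([519.8, -16.3]), array([139.6,  64.6]), 13.1)
   9 along [399.8 532.2] across [-269.5 -205. ]
   29 along [437.  497.8] across [-254.  -205.1]
charger (array([524.3, 240.1]), array([166.9, 157.8]), 22.9) low (array([525.4, 241.7]), array([161.7, 155.9]), 22.9)
orange [455.7 246.1  51.8] 131
greys 643 [473.  255.6  59.7]
```

Run:
```python
from h import *
np.set_printoptions(suppress=True,linewidth=200,precision=1)
d=load("top0");C=cloud(d)*1000;z=C[...,2]
k=np.zeros((400,640),bool);k[180:270,225:292]=1
m=(k&(z>6)&(z<100)).astype(np.uint8)
n,L,st,_=cv2.connectedComponentsWithStats(m); i=1+st[1:,4].argmax(); m=cv2.morphologyEx((L==i).astype(np.uint8),cv2.MORPH_OPEN,np.ones((3,3)))
P=C[m>0]; r=cv2.minAreaRect(P[:,:2].astype(np.float32)); print("all",r)
# dark foot / outline by colour, ray on z=6
h=hsv(d)
# strips
w=(m>0)&(h[...,1]<70)&(h[...,2]>90)&(z>42)
n,L,st,ct=cv2.connectedComponentsWithStats(w.astype(np.uint8))
for j in range(1,n):
    if st[j,4]>8:
        Q=C[L==j]; v=cv2.fitLine(Q[:,:2].astype(np.float32),2,0,.01,.01).ravel(); print(st[j],Q.mean(0),np.degrees(np.arctan2(v[1],v[0])))
for a in np.radians([24,26]):
    u=np.array([np.cos(a),np.sin(a)]);v=np.array([-u[1],u[0]])
    s,t=P[:,:2]@u,P[:,:2]@v
    print("ang",np.degrees(a),"s",np.percentile(s,[.5,99.5]),"t",np.percentile(t,[.5,99.5]))
    hi=P[:,2]>22; print(" high t",np.percentile(t[hi],[1,99]),"s",np.percentile(s[hi],[1,99]))
    tc=(np.percentile(t,.5)+np.percentile(t,99.5))/2
    for lo,hi_ in((-20,20),(24,36),(-36,-24)):
        print(lo)
        for b in range(380,640,6):
            q=P[(s>=b)&(s<b+6)&(t-tc>lo)&(t-tc<hi_),2]
            if len(q)>1: print((b+3,round(float(np.median(q)),1)),end=" ")
        print()
```

```text
all ((505.49066162109375, 268.98065185546875), (146.24761962890625, 88.49388122558594), 22.35472869873047)
[254 200  12  23  56] [528.4 263.   64.9] 22.505577
[241 205  12  24  56] [517.6 291.2  65.6] 21.615406
[266 226  18  22 223] [471.9 231.5  59.4] 20.199799
[246 235  20  22 236] [454.4 273.9  59.4] 25.949812
ang 24.000000000000004 s [501.1 641.7] t [-4.2 83.9]
 high t [ 4.6 76.4] s [502.6 634.3]
-20
(497, 44.9) (503, 47.1) (509, 50.3) (515, 52.5) (521, 55.7) (527, 59.9) (533, 62.2) (539, 64.6) (545, 62.4) (551, 43.2) (557, 46.0) (563, 49.0) (569, 52.9) (575, 56.7) (581, 60.1) (587, 63.1) (593, 66.8) (599, 70.0) (605, 74.2) (611, 76.5) (617, 80.5) (623, 83.1) (629, 81.4) (635, 75.3) 
24
(503, 13.4) (509, 49.3) (515, 53.0) (521, 56.3) (527, 59.7) (533, 62.7) (539, 65.8) (545, 70.1) (551, 65.4) (557, 45.8) (563, 46.9) (569, 12.4) (575, 12.7) (581, 12.8) (587, 12.1) (593, 11.3) (599, 12.1) (605, 13.2) (611, 12.2) (617, 12.8) (623, 12.2) (629, 13.0) (635, 12.6) (641, 11.8) 
-36
(503, 29.3) (509, 49.5) (515, 54.0) (521, 56.3) (527, 59.4) (533, 64.9) (539, 67.5) (545, 68.8) (551, 60.7)
[... 448 characters left out ...]
7, 62.6) (593, 66.1) (599, 69.7) (605, 73.3) (611, 76.2) (617, 79.8) (623, 82.9) (629, 81.6) (635, 77.6) (641, 69.3) 
24
(503, 9.6) (509, 46.5) (515, 51.2) (521, 55.0) (527, 58.8) (533, 62.1) (539, 64.9) (545, 69.3) (551, 69.5) (557, 45.5) (563, 46.7) (569, 12.0) (575, 12.6) (581, 13.4) (587, 12.8) (593, 11.7) (599, 12.0) (605, 12.6) (611, 12.6) (617, 12.4) (623, 11.6) (629, 13.1) (635, 12.8) (641, 12.8) 
-36
(503, 13.9) (509, 49.3) (515, 53.2) (521, 55.8) (527, 58.9) (533, 64.3) (539, 67.5) (545, 68.7) (551, 60.4) (557, 47.1) (563, 12.8) (569, 12.6) (575, 12.3) (581, 11.5) (587, 11.7) (593, 12.5) (599, 11.6) (605, 13.1) (611, 12.5) (617, 12.2) (623, 13.5) (629, 12.1) (635, 12.2) (641, 10.5)
```

Measured:
- **Pack:** origin at about (507.5, -19, 2.4) mm, heading 25.0°. The body extents of 61 x 51 and 100 mm overall agree with the sizes given.
- **Charger:** home at about (506.5, 270, 55) mm, heading 22.3°. The slope is 30°, the bed end is at 83 mm, and the mouth edge checks.

For joint 6 the tool needs a half turn: heading 205° at the pack and 202° at the charger.

Request:
move_arm(commands=[{"gripper": 0,"dx": 46,"dy": -38,"dz": 0,"yaw": -0.18},{"gripper": 0,"dx": 92,"dy": -77,"dz": 0,"yaw": -0.36},{"gripper": 0,"dx": 138,"dy": -115,"dz": 0,"yaw": -0.54},{"gripper": 0,"dx": 184,"dy": -153,"dz": 0,"yaw": -0.72},{"gripper": 0,"dx": 230,"dy": -191,"dz": 0,"yaw": -0.9},{"gripper": 0,"dx": 276,"dy": -229,"dz": 5,"yaw": -1.08},{"gripper": 0,"dx": 322,"dy": -268,"dz": 10,"yaw": -1.26},{"gripper": 0,"dx": 369,"dy": -307,"dz": 20,"yaw": -1.44},{"gripper": 0,"dx": 416,"dy": -346,"dz": 30,"yaw": -1.62},{"gripper": 0,"dx": 465,"dy": -387,"dz": 50,"yaw": -1.8}], grip_force=60)

```text
time: 1.35
tool_pos: [0.5102, -0.0201, 0.1827]
orientation: [0.001, 0.454, 0.891, 0.0]
wrist_force: [0.9, -1.3, 0.1]
grip_width: 0.999
grip_force: 0.0
```

Request:
move_arm(commands=[{"gripper": 0,"dz": 0,"yaw": -0.18},{"gripper": 0,"dz": 10,"yaw": -0.36},{"gripper": 0,"dz": 20,"yaw": -0.54},{"gripper": 0,"dz": 30,"yaw": -0.72},{"gripper": 0,"dz": 50,"yaw": -0.9},{"gripper": 0,"dz": 70,"yaw": -1.08},{"gripper": 0,"dz": 90,"yaw": -1.26},{"gripper": 0,"dz": 110,"yaw": -1.384},{"gripper": 0,"dz": 110,"yaw": -1.384}])

```text
invalid input
```

Run:
```python
from h import *
o=get_obs();print(np.round(o["qpos"],3),np.round(o["tool_pos"],4),np.round(o["orientation"],4), 2*np.degrees(np.arctan2(o["orientation"][2],o["orientation"][1])))
```

```text
[-0.296 -0.176 -0.265  1.481 -0.     0.646] [ 0.5102 -0.0201  0.1827] [7.000e-04 4.536e-01 8.912e-01 1.000e-04] 126.04650905932193
```

Request:
move_arm(commands=[{"gripper": 0,"dx": 0,"dy": 0,"dz": 0,"yaw": -0.18},{"gripper": 0,"dx": 0,"dy": 0,"dz": 10,"yaw": -0.36},{"gripper": 0,"dx": 0,"dy": 0,"dz": 20,"yaw": -0.54},{"gripper": 0,"dx": 0,"dy": 0,"dz": 30,"yaw": -0.72},{"gripper": 0,"dx": 0,"dy": 0,"dz": 50,"yaw": -0.9},{"gripper": 0,"dx": 0,"dy": 0,"dz": 70,"yaw": -1.08},{"gripper": 0,"dx": 0,"dy": 0,"dz": 90,"yaw": -1.26},{"gripper": 0,"dx": 0,"dy": 0,"dz": 110,"yaw": -1.38},{"gripper": 0,"dx": 0,"dy": 0,"dz": 110,"yaw": -1.38}])

```text
time: 2.48
tool_pos: [0.5077, -0.0216, 0.0709]
orientation: [-0.002, -0.214, 0.977, 0.001]
wrist_force: [-0.2, -0.7, 0.6]
grip_width: 1.001
grip_force: 0.0
```

Run:
```python
from h import *
o=get_obs();print(np.round(o["qpos"],3),np.round(o["tool_pos"],4),np.round(o["orientation"],4), 2*np.degrees(np.arctan2(o["orientation"][2],o["orientation"][1])))
```

```text
[-0.3   -0.139 -0.436  1.278 -0.    -0.732] [ 0.5077 -0.0216  0.0709] [-1.500e-03 -2.140e-01  9.768e-01  8.000e-04] 204.71387738197
```

Request:
move_arm(commands=[{"gripper": 0,"dx": -4,"dy": 2,"dz": 20,"yaw": 0},{"gripper": 0,"dx": -4,"dy": 2,"dz": 45,"yaw": 0},{"gripper": 0,"dx": -4,"dy": 2,"dz": 60,"yaw": 0},{"gripper": 0,"dx": -4,"dy": 2,"dz": 65,"yaw": 0},{"gripper": 255,"dx": -4,"dy": 2,"dz": 65,"yaw": 0},{"gripper": 255,"dx": -4,"dy": 2,"dz": 65,"yaw": 0},{"gripper": 255,"dx": -4,"dy": 2,"dz": 65,"yaw": 0},{"gripper": 255,"dx": -4,"dy": 2,"dz": 65,"yaw": 0}], grip_force=60)

```text
time: 3.48
tool_pos: [0.5129, -0.0189, 0.0088]
orientation: [0.001, -0.214, 0.977, -0.001]
wrist_force: [-0.4, -0.7, 6.2]
grip_width: 0.575
grip_force: 63.7
```

Request:
move_arm(commands=[{"gripper": 255,"dx": 0,"dy": 0,"dz": -30,"yaw": 0},{"gripper": 255,"dx": 0,"dy": 0,"dz": -80,"yaw": 0},{"gripper": 255,"dx": 0,"dy": 0,"dz": -140,"yaw": 0},{"gripper": 255,"dx": 0,"dy": 0,"dz": -160,"yaw": 0},{"gripper": 255,"dx": 0,"dy": 0,"dz": -160,"yaw": 0}])

```text
time: 4.1
tool_pos: [0.5126, -0.0188, 0.1682]
orientation: [0.001, -0.214, 0.977, -0.0]
wrist_force: [-0.3, -0.0, -3.6]
grip_width: 0.574
grip_force: 63.6
```

Run:
```python
from h import *
o=get_obs();print(np.round(o["tool_pos"],4),np.round(o["wrist_force"],1), 2*np.degrees(np.arctan2(o["orientation"][2],o["orientation"][1])))
d=eyes.get_image("scene");np.savez("scene1.npz",**d);t=eyes.get_image("top")
a=cv2.resize(d["image"][110:230,330:490],None,fx=2.5,fy=2.5);b=cv2.resize(t["image"][150:270,320:480],None,fx=2.5,fy=2.5)
cv2.imwrite("pics/g1.png",np.hstack([a,b])[:,:,::-1])
```

```text
[ 0.5126 -0.0188  0.1682] [-0.3 -0.  -3.6] 204.75834477645734
```

View pics/g1.png

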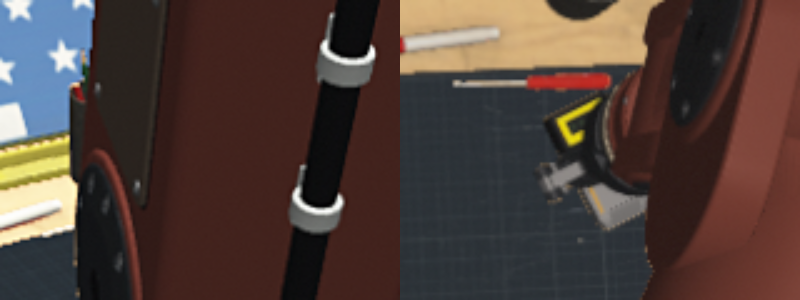

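The pack is held level, with the grey end at crop (610,205) and the yellow top at (580,120). The scene camera is blocked by the arm. Now I'll carry it over the charger.

Request:
move_arm(commands=[{"gripper": 255,"dx": -20,"dy": 38,"dz": 0,"yaw": 0.01},{"gripper": 255,"dx": -45,"dy": 85,"dz": 0,"yaw": 0.02},{"gripper": 255,"dx": -72,"dy": 132,"dz": 0,"yaw": 0.03},{"gripper": 255,"dx": -98,"dy": 180,"dz": 0,"yaw": 0.043},{"gripper": 255,"dx": -122,"dy": 225,"dz": 0,"yaw": 0.043},{"gripper": 255,"dx": -143,"dy": 264,"dz": 10,"yaw": 0.043},{"gripper": 255,"dx": -143,"dy": 264,"dz": 30,"yaw": 0.043},{"gripper": 255,"dx": -143,"dy": 264,"dz": 48,"yaw": 0.043},{"gripper": 255,"dx": -143,"dy": 264,"dz": 48,"yaw": 0.043}])

```text
time: 5.32
tool_pos: [0.5295, 0.2795, 0.1164]
orientation: [-0.003, -0.193, 0.981, -0.0]
wrist_force: [-0.3, 0.6, -2.7]
grip_width: 0.58
grip_force: 63.6
```

```bash
cat >> h.py <<'E'
def st():
    o=get_obs();p=o["tool_pos"]*1000;u=np.array([.9252,.3795]);v=np.array([-.3795,.9252])
    print("t",round(float(o["time"]),2),"xyz",p.round(1),"s,t,z",(p[:2]@u).round(1),(p[:2]@v).round(1),"head",round(2*np.degrees(np.arctan2(o["orientation"][2],o["orientation"][1])),2),"F",o["wrist_force"].round(1),"M",o["wrist_torque"].round(2),"w",round(float(o["grip_width"]),3))
E
python3 - <<'E'
from h import *
st()
d=eyes.get_image("scene");np.savez("scene2.npz",**d);t=eyes.get_image("top");np.savez("top2.npz",**t)
a=cv2.resize(d["image"][170:280,230:350],None,fx=3.3,fy=3.3);b=cv2.resize(t["image"][165:275,210:330],None,fx=3.3,fy=3.3)
cv2.imwrite("pics/g2.png",np.hstack([a,b])[:,:,::-1])
E
```

```text
t 5.33 xyz [529.5 279.5 116.4] s,t,z 596.0 57.7 head 202.23 F [-0.3  0.6 -2.7] M [-0.06  0.03  0.03] w 0.58
```

View pics/g2.png

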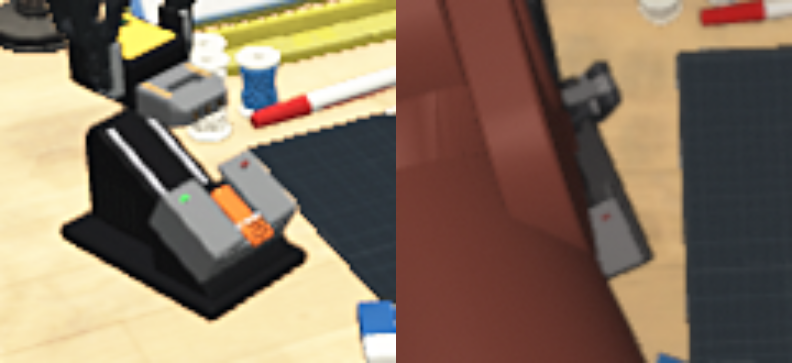

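Scene crop: the pack is level above the bed, its grey end at (180,95) and the hood below at (220,200). Next I'll check the pack's lateral offset against the charger in this one view.

Run:
```python
from h import *
d=load("scene2");C=cloud(d)*1000;h=hsv(d)
u=np.array([.9252,.3795]);v=np.array([-.3795,.9252])
S=C[...,:2]@u;T=C[...,:2]@v;z=C[...,2]
pc=lambda a:np.percentile(a,[2,50,98]).round(1)
g=(z>118)&(z<134)&(S>530)&(S<580)&(abs(T-58)<60)&(h[...,1]<60)
print("contact end",g.sum(),"s",pc(S[g]),"t",pc(T[g]),"z",pc(z[g]))
for lo,hi in((542,550),(552,558)):
    q=g&(S>lo)&(S<hi); print(q.sum(),"t",pc(T[q]),"z",pc(z[q]))
k=np.zeros(z.shape,bool);k[190:280,240:330]=1
o=k&(cv2.inRange(h,(5,150,120),(18,255,255))>0)&(z>40);print("catch t",pc(T[o]),"s",pc(S[o]))
w=k&(h[...,1]<60)&(h[...,2]>70)&(z>42)&(z<75)&(S>500)&(S<548); print("hood t",pc(T[w]),"s",pc(S[w]))
y=k|True
y=(cv2.inRange(h,(22,120,100),(35,255,255))>0)&(z>130)&(z<160)&(abs(S-600)<50)&(abs(T-58)<60); print("yellow",y.sum(),pc(S[y]),pc(T[y]),pc(z[y]))
w=(z>48)&(z<84)&(h[...,2]>130)&(h[...,1]<60)&(S>560)&(S<625)&(abs(T-58)<30)
print("strips",w.sum(),pc(T[w]))
```

```text
contact end 328 s [537.9 557.8 578.9] t [36.4 61.2 80.6] z [118.5 126.6 133. ]
82 t [38.2 59.5 79.3] z [119.1 126.4 129.7]
22 t [36.2 74.4 80.1] z [119.2 127.  129.1]
catch t [49.3 58.4 65.4] s [493.8 514.4 532.7]
hood t [20.8 71.9 94.4] s [501.  522.5 544.7]
yellow 127 [582.2 595.  624.1] [38.1 53.3 81.1] [143.  144.6 150.2]
strips 107 [39.5 69.4 75.4]
```

Request:
move_arm(commands=[{"gripper": 255,"dx": -5,"dy": 0,"dz": 8,"yaw": 0},{"gripper": 255,"dx": -5,"dy": 0,"dz": 16,"yaw": 0},{"gripper": 255,"dx": -5,"dy": 0,"dz": 22,"yaw": 0},{"gripper": 255,"dx": -5,"dy": 0,"dz": 25,"yaw": 0},{"gripper": 255,"dx": -5,"dy": 0,"dz": 28,"yaw": 0},{"gripper": 255,"dx": -5,"dy": 0,"dz": 30,"yaw": 0},{"gripper": 255,"dx": -5,"dy": 0,"dz": 30,"yaw": 0}], grip_force=20)

```text
time: 6.3
tool_pos: [0.5359, 0.283, 0.0896]
orientation: [0.0, -0.193, 0.981, -0.0]
wrist_force: [0.2, -0.3, -2.8]
grip_width: 0.573
grip_force: 63.9
```

```bash
python3 -c "
from h import *
st()"
```

```text
t 6.3 xyz [535.9 283.   89.6] s,t,z 603.2 58.4 head 202.3 F [ 0.2 -0.3 -2.8] M [-0.04  0.01 -0.02] w 0.573
```

Request:
move_arm(commands=[{"gripper": 200,"dx": 2,"dy": 0,"dz": 1,"yaw": 0},{"gripper": 200,"dx": 2,"dy": 0,"dz": 2,"yaw": 0},{"gripper": 200,"dx": 2,"dy": 0,"dz": 4,"yaw": 0}], grip_force=20)

```text
time: 6.68
tool_pos: [0.5347, 0.2824, 0.0889]
orientation: [0.001, -0.193, 0.981, -0.0]
wrist_force: [-13.2, -4.1, 30.5]
grip_width: 0.573
grip_force: 67.5
```

```bash
python3 -c "
from h import *
st()"
```

```text
t 6.67 xyz [534.7 282.4  88.9] s,t,z 601.9 58.3 head 202.31 F [-13.2  -4.1  30.5] M [-0.77  2.23  0.01] w 0.573
```

The grip stayed at 64 N, so the pack did not pivot. I'll back up and ease the grip by closure instead.

Request:
move_arm(commands=[{"gripper": 125,"dx": 0,"dy": 0,"dz": -3,"yaw": 0},{"gripper": 120,"dx": 0,"dy": 0,"dz": -3,"yaw": 0},{"gripper": 116,"dx": 0,"dy": 0,"dz": -3,"yaw": 0}], grip_force=20)

```text
time: 7.05
tool_pos: [0.5343, 0.2823, 0.0892]
orientation: [0.0, -0.193, 0.981, -0.0]
wrist_force: [-1.4, 0.2, 6.2]
grip_width: 0.573
grip_force: 64.7
```

```bash
python3 -c "
from h import *
st()"
```

```text
t 7.05 xyz [534.3 282.3  89.2] s,t,z 601.4 58.4 head 202.3 F [-1.4  0.2  6.2] M [-0.03  0.35  0.03] w 0.573
```

Request:
move_arm(commands=[{"gripper": 112,"dx": 0,"dy": 0,"dz": 0,"yaw": 0},{"gripper": 110,"dx": 0,"dy": 0,"dz": 0,"yaw": 0}], grip_force=20)

```text
time: 7.3
tool_pos: [0.5343, 0.2822, 0.0892]
orientation: [0.0, -0.193, 0.981, -0.0]
wrist_force: [-1.9, -0.6, 6.0]
grip_width: 0.577
grip_force: 64.8
```

Request:
move_arm(commands=[{"gripper": 107,"dx": 0,"dy": 0,"dz": 0,"yaw": 0}], grip_force=20)

```text
time: 7.42
tool_pos: [0.5342, 0.2822, 0.089]
orientation: [0.0, -0.193, 0.981, -0.0]
wrist_force: [-1.3, -0.8, 4.0]
grip_width: 0.582
grip_force: 23.1
```

Request:
move_arm(commands=[{"gripper": 255,"dx": 0,"dy": 0,"dz": 1,"yaw": 0},{"gripper": 255,"dx": 0,"dy": 0,"dz": 2,"yaw": 0}], grip_force=20)

```text
time: 7.68
tool_pos: [0.5343, 0.2823, 0.0887]
orientation: [0.001, -0.193, 0.981, -0.0]
wrist_force: [-9.7, -3.5, 22.6]
grip_width: 0.58
grip_force: 25.2
```

```bash
python3 -c "
from h import *
st()"
```

```text
t 7.67 xyz [534.3 282.3  88.7] s,t,z 601.5 58.4 head 202.31 F [-9.7 -3.5 22.6] M [-0.56  1.78  0.02] w 0.58
```

Request:
move_arm(commands=[{"gripper": 106,"dx": 0,"dy": 0,"dz": 0,"yaw": 0}], grip_force=20)

```text
time: 7.8
tool_pos: [0.5343, 0.2823, 0.0887]
orientation: [0.001, -0.193, 0.981, -0.0]
wrist_force: [-6.7, -1.5, 18.3]
grip_width: 0.584
grip_force: 24.7
```

```bash
python3 -c "
from h import *
st()"
```

```text
t 7.8 xyz [534.3 282.3  88.7] s,t,z 601.5 58.5 head 202.31 F [-6.7 -1.5 18.3] M [-0.44  1.41  0.02] w 0.584
```

Request:
move_arm(commands=[{"gripper": 106,"dx": 0,"dy": 0,"dz": 1,"yaw": 0},{"gripper": 106,"dx": 0,"dy": 0,"dz": 2,"yaw": 0},{"gripper": 106,"dx": 0,"dy": 0,"dz": 3,"yaw": 0}], grip_force=20)

```text
time: 8.18
tool_pos: [0.5337, 0.2821, 0.0836]
orientation: [-0.0, -0.193, 0.981, -0.0]
wrist_force: [-2.4, -1.3, 4.9]
grip_width: 0.585
grip_force: 6.0
```

```bash
python3 -c "
from h import *
st()"
```

```text
t 8.18 xyz [533.7 282.1  83.6] s,t,z 600.8 58.5 head 202.3 F [-2.4 -1.3  4.9] M [-0.23  0.63 -0.06] w 0.585
```

Grip is 6 N and the tool is 5 mm lower, so the pack is pivoting. I'll look now.

Run:
```python
from h import *
d=eyes.get_image("scene");np.savez("scene3.npz",**d)
cv2.imwrite("pics/g3.png",cv2.resize(d["image"][170:260,230:340],None,fx=4,fy=4)[:,:,::-1])
```

```text
(no output)
```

View pics/g3.png

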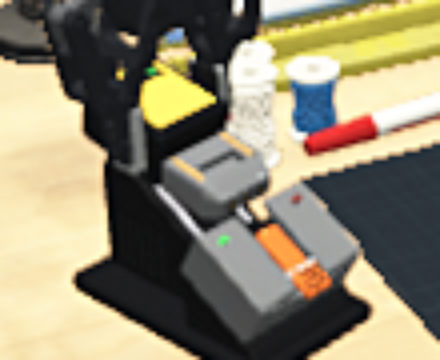

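The scene crop shows the pack pitched forward: yellow top at (180,100), grey end at (215,170), and the tip just above the mouth at (250,210). I'll keep lowering.

Request:
move_arm(commands=[{"gripper": 106,"dx": 0,"dy": 0,"dz": 1,"yaw": 0},{"gripper": 106,"dx": 0,"dy": 0,"dz": 2,"yaw": 0},{"gripper": 106,"dx": 0,"dy": 0,"dz": 3,"yaw": 0},{"gripper": 106,"dx": 0,"dy": 0,"dz": 4,"yaw": 0}], grip_force=20)

```text
time: 8.72
tool_pos: [0.5339, 0.2822, 0.0794]
orientation: [-0.0, -0.193, 0.981, -0.0]
wrist_force: [-3.7, -0.3, 5.9]
grip_width: 0.581
grip_force: 6.6
```

```bash
cat > pitch.py <<'E'
from h import *
st()
d=eyes.get_image("scene");C=cloud(d)*1000;h=hsv(d)
u=np.array([.9252,.3795]);v=np.array([-.3795,.9252])
S=C[...,:2]@u;T=C[...,:2]@v;z=C[...,2]
pc=lambda a:np.percentile(a,[3,50,97]).round(1)
y=(cv2.inRange(h,(22,120,60),(35,255,255))>0)&(z>80)&(z<160)&(abs(S-595)<50)&(abs(T-58)<40)
A=np.c_[S[y],np.ones(y.sum())];k=np.linalg.lstsq(A,z[y],rcond=None)[0]
r=abs(A@k-z[y])<3; k=np.linalg.lstsq(A[r],z[y][r],rcond=None)[0]
print("yellow",y.sum(),"s",pc(S[y]),"t",pc(T[y]),"z",pc(z[y]),"pitch",np.degrees(np.arctan(k[0])).round(1))
# height of the top above the bed, home frame (s 571.2, z 55)
dz=-(S-571.2)*.5+(z-55)*.866; dx=(S-571.2)*.866+(z-55)*.5
print("home frame yellow x",pc(dx[y]),"z",pc(dz[y]))
g=(h[...,1]<60)&(h[...,2]>60)&(abs(T-58)<24)&(dx>-13)&(dx<60)&(dz>6)&(dz<30)&(z>40)&(S<600)
if g.sum(): print("grey end x",pc(dx[g]),"z",pc(dz[g]),"t",pc(T[g]))
import sys
if len(sys.argv)>1: cv2.imwrite("pics/"+sys.argv[1],cv2.resize(d["image"][170:260,230:340],None,fx=4,fy=4)[:,:,::-1])
E
python3 pitch.py
```

```text
t 8.72 xyz [533.9 282.2  79.4] s,t,z 601.0 58.5 head 202.31 F [-3.7 -0.3  5.9] M [-0.14  0.81  0.02] w 0.581
yellow 225 s [579.  594.  618.6] t [38.3 56.7 82.5] z [106.3 112.2 126.8] pitch 16.5
home frame yellow x [33.2 49.4 73.4] z [31.  37.1 52.2]
grey end x [-11.   10.2  23.7] z [14.2 26.5 29.8] t [38.6 66.5 81.1]
```

Request:
move_arm(commands=[{"gripper": 106,"dx": 0,"dy": 0,"dz": 1,"yaw": 0},{"gripper": 106,"dx": 1,"dy": 0,"dz": 2,"yaw": 0},{"gripper": 106,"dx": 2,"dy": 0,"dz": 4,"yaw": 0},{"gripper": 106,"dx": 2,"dy": 0,"dz": 4,"yaw": 0}], grip_force=20)

```text
time: 9.28
tool_pos: [0.5338, 0.2821, 0.0768]
orientation: [0.002, -0.193, 0.981, 0.0]
wrist_force: [0.3, 2.1, 6.9]
grip_width: 0.585
grip_force: 7.1
```

```bash
python3 pitch.py g4.png
```

```text
t 9.28 xyz [533.8 282.1  76.8] s,t,z 600.9 58.4 head 202.3 F [0.3 2.1 6.9] M [ 0.4  -0.06  0.08] w 0.585
yellow 233 s [579.1 593.9 618.1] t [39.1 57.3 82.6] z [102.5 111.7 131. ] pitch 19.8
home frame yellow x [32.3 48.3 72.6] z [30.3 37.2 51.4]
grey end x [-11.4   8.6  23.4] z [14.  25.9 29.8] t [36.9 65.9 81. ]
```

View pics/g4.png

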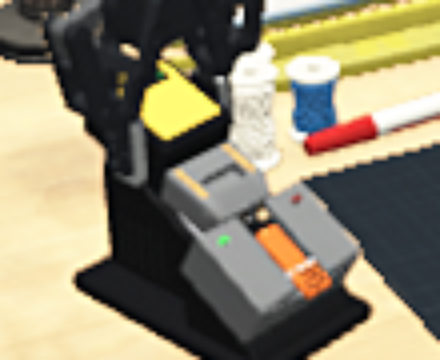

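The scene crop shows the pack nearly on the bed, at about 20–25° pitch. The tip is at the mouth at (230,215), below the roof edge. I'll ease the fingers a little so the pack settles onto the bed.

Request:
move_arm(commands=[{"gripper": 104,"dx": 0,"dy": 0,"dz": 0,"yaw": 0},{"gripper": 102,"dx": 0,"dy": 0,"dz": 0,"yaw": 0},{"gripper": 100,"dx": 0,"dy": 0,"dz": 0,"yaw": 0},{"gripper": 98,"dx": 0,"dy": 0,"dz": 0,"yaw": 0}], grip_force=20)

```text
time: 9.82
tool_pos: [0.5321, 0.2814, 0.0754]
orientation: [-0.0, -0.193, 0.981, -0.0]
wrist_force: [0.2, -0.3, 0.4]
grip_width: 0.611
grip_force: 0.0
```

```bash
python3 pitch.py g5.png
```

```text
t 9.82 xyz [532.1 281.4  75.4] s,t,z 599.1 58.4 head 202.3 F [ 0.2 -0.3  0.4] M [-0.01 -0.03 -0.01] w 0.611
yellow 225 s [579.3 594.2 617.8] t [38.  57.3 81.3] z [105.4 111.7 123.5] pitch 17.8
home frame yellow x [33.3 48.4 72.3] z [30.8 37.3 49.1]
grey end x [-11.8   8.4  23.4] z [13.2 26.2 29.7] t [37.2 66.  81. ]
```

View pics/g5.png

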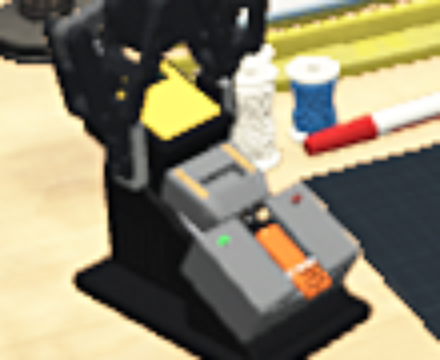

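Run:
```python
from h import *
u=np.array([.9252,.3795]);v=np.array([-.3795,.9252])
for n in("scene0",None):
    d=load(n) if n else eyes.get_image("scene")
    C=cloud(d)*1000;S=C[...,:2]@u;T=C[...,:2]@v;z=C[...,2]
    dz=-(S-571.2)*.5+(z-55)*.866; dx=(S-571.2)*.866+(z-55)*.5
    for lo,hi in((-20,-8),(-8,8),(8,20)):
        print(n,lo,end=": ")
        for b in range(-52,76,4):
            q=(dx>=b)&(dx<b+4)&(T-58>lo)&(T-58<hi)&(dz>-20)&(dz<60)
            if q.sum()>1: print((b+2,*np.percentile(dz[q],[20,80]).round().astype(int)),end=" ")
        print()
```

```text
scene0 -20: (-50, np.int64(24), np.int64(29)) (-46, np.int64(26), np.int64(29)) (-42, np.int64(25), np.int64(28)) (-38, np.int64(27), np.int64(28)) (-34, np.int64(27), np.int64(31)) (-30, np.int64(26), np.int64(28)) (-26, np.int64(24), np.int64(29)) (-22, np.int64(28), np.int64(31)) (-18, np.int64(1), np.int64(29)) (-14, np.int64(1), np.int64(3)) (-10, np.int64(1), np.int64(3)) (-6, np.int64(0), np.int64(2)) (-2, np.int64(-1), np.int64(2)) (2, np.int64(0), np.int64(3)) (6, np.int64(0), np.int64(2)) (10, np.int64(1), np.int64(2)) (14, np.int64(0), np.int64(1)) (18, np.int64(-1), np.int64(2)) (22, np.int64(1), np.int64(3)) (26, np.int64(0), np.int64(1)) (30, np.int64(-1), np.int64(2)) (34, np.int64(0), np.int64(3)) (38, np.int64(-1), np.int64(1)) (42, np.int64(0), np.int64(2)) (46, np.int64(-1), np.int64(1)) (50, np.int64(0), np.int64(2)) (54, np.int64(-1), np.int64(2)) (58, np.int64(-4), np.int64(-3)) (62, np.int64(-8), np.int64(-6)) 
scene0 -8: (-50, np.int64(26), np.int64(28)) (-46, np.int64(26), np.int64(27)) (-42, np.int64(25), np.int64(27)) (-38, np.int64(27), np.int64(28)) (-34,
[... 3853 characters left out ...]
4(30)) (-14, np.int64(26), np.int64(30)) (-10, np.int64(27), np.int64(31)) (-6, np.int64(-12), np.int64(31)) (-2, np.int64(-2), np.int64(30)) (2, np.int64(-5), np.int64(30)) (6, np.int64(-5), np.int64(30)) (10, np.int64(0), np.int64(29)) (14, np.int64(-7), np.int64(28)) (18, np.int64(-5), np.int64(28)) (22, np.int64(0), np.int64(28)) (26, np.int64(-1), np.int64(35)) (30, np.int64(-7), np.int64(41)) (34, np.int64(-7), np.int64(41)) (38, np.int64(-16), np.int64(40)) (42, np.int64(37), np.int64(39)) (46, np.int64(37), np.int64(39)) (50, np.int64(-14), np.int64(38)) (54, np.int64(25), np.int64(37)) (58, np.int64(35), np.int64(35)) (70, np.int64(35), np.int64(35)) (74, np.int64(31), np.int64(33))
```

The profile shows the pack at 20° pitch. Its tip's top edge is at about (-14, 26) in the home frame, hung on the hood's mouth lip. I'll regrip lightly, back it up the slope by about 7 mm and press it flat.

Request:
move_arm(commands=[{"gripper": 108,"dx": 0,"dy": 0,"dz": 0,"yaw": 0},{"gripper": 108,"dx": 0,"dy": 0,"dz": 0,"yaw": 0},{"gripper": 108,"dx": -3,"dy": 0,"dz": -2,"yaw": 0},{"gripper": 108,"dx": -6,"dy": 0,"dz": -3,"yaw": 0},{"gripper": 108,"dx": -7,"dy": 0,"dz": -4,"yaw": 0},{"gripper": 108,"dx": -7,"dy": 0,"dz": -4,"yaw": 0}], grip_force=20)

```text
time: 10.68
tool_pos: [0.5387, 0.2841, 0.0796]
orientation: [-0.0, -0.193, 0.981, -0.0]
wrist_force: [-0.5, -0.1, -2.8]
grip_width: 0.582
grip_force: 21.3
```

```bash
cat > prof.py <<'E'
from h import *
st()
u=np.array([.9252,.3795]);v=np.array([-.3795,.9252])
d=eyes.get_image("scene");C=cloud(d)*1000;S=C[...,:2]@u;T=C[...,:2]@v;z=C[...,2]
dz=-(S-571.2)*.5+(z-55)*.866; dx=(S-571.2)*.866+(z-55)*.5
for b in range(-26,76,4):
    q=(dx>=b)&(dx<b+4)&(T-58>-20)&(T-58<8)&(dz>6)&(dz<60)
    if q.sum()>1: print((b+2,int(np.median(dz[q]).round())),end=" ")
g=(dx>-10)&(dx<8)&(dz>8)&(dz<34)&(abs(T-58)<40); print("end t",np.percentile(T[g],[3,97]).round(1) if g.sum() else None)
k=(cv2.inRange(hsv(d),(5,150,120),(18,255,255))>0)&(abs(T-58)<20)&(dx<0)&(dx>-70); print("catch top dz",np.percentile(dz[k],[10,50,90]).round(1),"x",np.percentile(dx[k],[3,97]).round(1))
import sys
if len(sys.argv)>1: cv2.imwrite("pics/"+sys.argv[1],cv2.resize(d["image"][170:260,230:340],None,fx=4,fy=4)[:,:,::-1])
E
python3 prof.py
```

```text
t 10.68 xyz [538.7 284.1  79.6] s,t,z 606.3 58.4 head 202.3 F [-0.5 -0.1 -2.8] M [ 0.05 -0.02  0.03] w 0.582
(-24, 27) (-20, 28) (-16, 26) (-8, 23) (-4, 29) (0, 30) (4, 32) (8, 31) (12, 25) (16, 25) (20, 28) (24, 27) (28, 26) (32, 30) (36, 40) (40, 40) (44, 39) (48, 38) (52, 38) (56, 37) (60, 36) (64, 36) (68, 35) (72, 33) (76, 33) end t [39.9 80.4]
catch top dz [24.8 27.2 30. ] x [-68.7 -30.5]
```

Request:
move_arm(commands=[{"gripper": 106,"dx": 0,"dy": 0,"dz": 0,"yaw": 0},{"gripper": 106,"dx": 0,"dy": 0,"dz": 2,"yaw": 0},{"gripper": 105,"dx": 0,"dy": 0,"dz": 3,"yaw": 0},{"gripper": 104,"dx": 0,"dy": 0,"dz": 3,"yaw": 0},{"gripper": 102,"dx": 0,"dy": 0,"dz": 3,"yaw": 0},{"gripper": 100,"dx": 0,"dy": 0,"dz": 3,"yaw": 0},{"gripper": 100,"dx": 0,"dy": 0,"dz": 3,"yaw": 0}], grip_force=20)

```text
time: 11.6
tool_pos: [0.5387, 0.2841, 0.0767]
orientation: [0.0, -0.193, 0.981, -0.0]
wrist_force: [-0.2, 0.0, 0.1]
grip_width: 0.611
grip_force: 0.0
```

```bash
python3 prof.py g6.png
```

```text
t 11.6 xyz [538.7 284.1  76.7] s,t,z 606.2 58.4 head 202.3 F [-0.2  0.   0.1] M [-0.08  0.02  0.03] w 0.611
(-24, 21) (-20, 23) (-16, 15) (-12, 16) (-8, 18) (-4, 18) (0, 19) (4, 28) (8, 34) (12, 36) (16, 36) (20, 36) (24, 36) (28, 35) (32, 35) (36, 35) (40, 35) (44, 35) (48, 35) (52, 36) (56, 35) (60, 35) (64, 33) end t [36.6 82. ]
catch top dz [24.9 27.1 30.3] x [-69.1 -31. ]
```

View pics/g6.png

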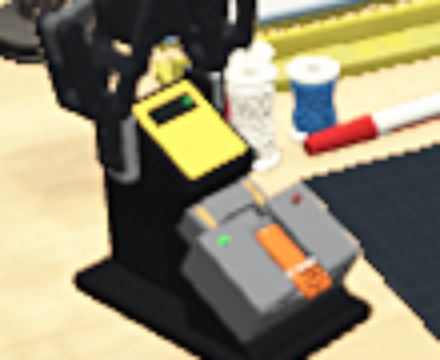

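The pack lies flat on the bed (top 35 mm, grey end 18 mm above the bed) with its tip under the hood, about 17 mm short of home against the catch. In the crop the yellow top is at (195,130) and the mouth at (225,205). Next: regrip mid-body and push it down the slope.

Request:
move_arm(commands=[{"gripper": 60,"dx": 0,"dy": 0,"dz": 0,"yaw": 0},{"gripper": 60,"dx": 0,"dy": 0,"dz": 0,"yaw": 0},{"gripper": 60,"dx": 5,"dy": -0.5,"dz": 0,"yaw": 0},{"gripper": 60,"dx": 10,"dy": -0.5,"dz": 1,"yaw": 0},{"gripper": 255,"dx": 10,"dy": -0.5,"dz": 1,"yaw": 0},{"gripper": 255,"dx": 10,"dy": -0.5,"dz": 1,"yaw": 0},{"gripper": 255,"dx": 10,"dy": -0.5,"dz": 1,"yaw": 0},{"gripper": 255,"dx": 10,"dy": -0.5,"dz": 1,"yaw": 0}], grip_force=60)

```text
time: 12.65
tool_pos: [0.5294, 0.2797, 0.0759]
orientation: [-0.0, -0.193, 0.981, -0.0]
wrist_force: [-4.2, -2.3, 6.2]
grip_width: 0.579
grip_force: 62.9
```

```bash
python3 prof.py
```

```text
t 12.65 xyz [529.4 279.7  75.9] s,t,z 595.9 57.9 head 202.3 F [-4.2 -2.3  6.2] M [-0.27  0.89 -0.03] w 0.579
(-24, 21) (-20, 26) (-16, 16) (-12, 16) (-8, 19) (-4, 19) (0, 19) (4, 27) (8, 34) (12, 36) (16, 35) (20, 35) (24, 35) (28, 35) (32, 35) (36, 35) (40, 36) (44, 36) (48, 36) (52, 35) (56, 35) (60, 35) (64, 34) end t [37.2 80.9]
catch top dz [25.  27.3 30.2] x [-68.3 -31. ]
```

Request:
move_arm(commands=[{"gripper": 255,"dx": 3,"dy": 0,"dz": 1.7,"yaw": 0},{"gripper": 255,"dx": 6,"dy": 0,"dz": 3.5,"yaw": 0},{"gripper": 255,"dx": 9,"dy": 0,"dz": 5.2,"yaw": 0},{"gripper": 255,"dx": 12,"dy": 0,"dz": 7,"yaw": 0},{"gripper": 255,"dx": 12,"dy": 0,"dz": 7,"yaw": 0}])

```text
time: 13.32
tool_pos: [0.5205, 0.2757, 0.0703]
orientation: [0.002, -0.193, 0.981, 0.0]
wrist_force: [1.5, 0.6, 4.7]
grip_width: 0.579
grip_force: 63.4
```

```bash
python3 prof.py
```

```text
t 13.32 xyz [520.5 275.7  70.3] s,t,z 586.2 57.6 head 202.3 F [1.5 0.6 4.7] M [-0.1   0.01  0.06] w 0.579
(-24, 26) (-20, 19) (-16, 20) (-12, 19) (-8, 23) (-4, 35) (0, 35) (4, 36) (8, 36) (12, 35) (16, 35) (20, 36) (24, 36) (28, 35) (32, 35) (36, 35) (40, 36) (44, 35) (48, 35) (52, 34) end t [36.1 82.2]
catch top dz [24.3 27.7 30.8] x [-69.1 -30.8]
```

Request:
move_arm(commands=[{"gripper": 255,"dx": 2,"dy": 0,"dz": 1,"yaw": 0},{"gripper": 255,"dx": 4,"dy": 0,"dz": 2.3,"yaw": 0},{"gripper": 255,"dx": 6,"dy": 0,"dz": 3.5,"yaw": 0},{"gripper": 255,"dx": 6,"dy": 0,"dz": 3.5,"yaw": 0}])

```text
time: 13.88
tool_pos: [0.5159, 0.2739, 0.0676]
orientation: [0.003, -0.193, 0.981, 0.0]
wrist_force: [5.3, 2.4, 10.0]
grip_width: 0.573
grip_force: 63.5
```

```bash
python3 prof.py
```

```text
t 13.88 xyz [515.9 273.9  67.6] s,t,z 581.3 57.6 head 202.29 F [ 5.3  2.4 10. ] M [ 0.38 -0.73  0.03] w 0.573
(-24, 21) (-20, 21) (-16, 19) (-12, 31) (-8, 35) (-4, 35) (0, 36) (4, 36) (8, 35) (12, 35) (16, 35) (20, 35) (24, 36) (28, 35) (32, 36) (36, 36) (40, 35) (44, 36) (48, 33) end t [35.2 83.3]
catch top dz [24.6 26.9 30.4] x [-69.  -30.9]
```

Request:
move_arm(commands=[{"gripper": 255,"dx": 2,"dy": 0,"dz": 1,"yaw": 0},{"gripper": 255,"dx": 3.5,"dy": 0,"dz": 2,"yaw": 0},{"gripper": 255,"dx": 3.5,"dy": 0,"dz": 2,"yaw": 0}])

```text
time: 14.3
tool_pos: [0.5157, 0.2737, 0.068]
orientation: [0.007, -0.193, 0.981, 0.001]
wrist_force: [11.3, 6.7, 14.7]
grip_width: 0.571
grip_force: 64.3
```

```bash
python3 prof.py g7.png
```

```text
t 14.3 xyz [515.7 273.7  68. ] s,t,z 581.0 57.5 head 202.29 F [11.3  6.7 14.7] M [ 1.28 -2.   -0.05] w 0.571
(-24, 22) (-20, 20) (-16, 21) (-12, 32) (-8, 35) (-4, 35) (0, 36) (4, 35) (8, 36) (12, 37) (16, 36) (20, 36) (24, 36) (28, 36) (32, 36) (36, 37) (40, 36) (44, 36) (48, 35) end t [38.1 83.2]
catch top dz [25.1 27.5 30.4] x [-68.4 -31.4]
```

View pics/g7.png

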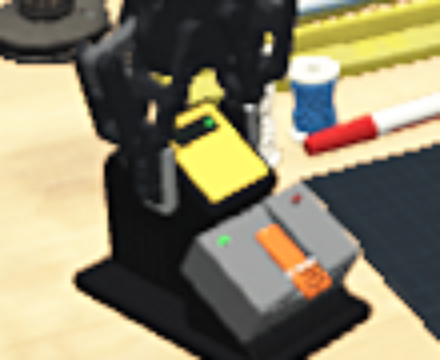

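The pack stopped moving while the push rose to about 21 N, with its body front at x ≈ -12 mm and the catch at its rest height. In the crop the body meets the hood mouth at (215,205), so it is home. Now I'll release and rise clear.

Request:
move_arm(commands=[{"gripper": 255,"dx": -3,"dy": 0,"dz": -2,"yaw": 0},{"gripper": 0,"dx": -3,"dy": 0,"dz": -2,"yaw": 0},{"gripper": 0,"dx": -3,"dy": 0,"dz": -2,"yaw": 0},{"gripper": 0,"dx": -3,"dy": 0,"dz": -2,"yaw": 0},{"gripper": 0,"dx": -3,"dy": 0,"dz": -10,"yaw": 0},{"gripper": 0,"dx": -3,"dy": 0,"dz": -40,"yaw": 0},{"gripper": 0,"dx": -3,"dy": 0,"dz": -90,"yaw": 0},{"gripper": 0,"dx": -3,"dy": 0,"dz": -140,"yaw": 0},{"gripper": 0,"dx": -3,"dy": 0,"dz": -140,"yaw": 0}])

```text
time: 15.48
tool_pos: [0.5146, 0.2734, 0.2085]
orientation: [0.004, -0.193, 0.981, 0.0]
wrist_force: [1.0, 0.1, -0.1]
grip_width: 1.0
grip_force: 0.0
```

```bash
python3 prof.py g8.png
```

```text
t 15.47 xyz [514.6 273.4 208.5] s,t,z 579.9 57.7 head 202.3 F [ 1.   0.1 -0.1] M [ 0.   -0.05  0.02] w 1.0
(-24, 23) (-20, 20) (-16, 20) (-12, 31) (-8, 35) (-4, 36) (0, 35) (4, 36) (8, 35) (12, 35) (16, 36) (20, 35) (24, 35) (28, 35) (32, 36) (36, 36) (40, 36) (44, 35) (48, 33) end t [40.5 82.8]
catch top dz [24.9 27.5 30.4] x [-69.4 -32.1]
```

View pics/g8.png

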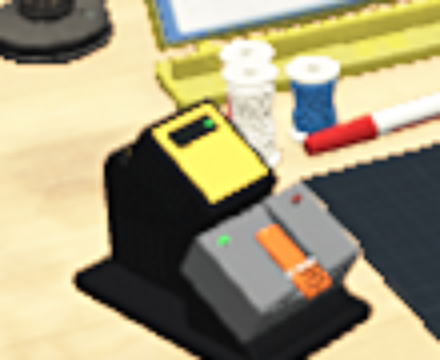

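The pack sits flat and home under the hood at (200,165) with the catch down at (285,255), the spools are untouched, and the gripper is clear.

```bash
python3 -c "
from h import *
print(order.close_job())"
```

```text
the job is handed in; nothing more can be done
None
```

The battery pack is on charge: seated fully home under the hood with the catch down behind its ridge, let go, and the job handed in at about 15.5 s; the dropper bottle, spools and screwdriver were not touched.

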